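Put the belt cone away in the sliding-cover case

TASK

Put the ribbed rubber belt-stretching cone away: slide the wooden case's cover right back, stand the cone upright on the floor of the open pocket and let go of it, then slide the cover fully shut over it.

Things in the scene. Friction and masses are not known exactly. Their poses are not given: they have to be found in the camera images.
- cover (a joint): How far the case's cover is open, in m: 0 fully shut, 0.155 fully back (end stops at both). It slides level along the case's x axis, away from the robot, at 2 to 3 N, and stays where it is left. It starts 0 to 20 mm ajar. Fully back it leaves 150 x 150 mm of the pocket open.
- cover_grip (a point): Centre of the upright dark wooden finger bar on the middle of the sliding plywood cover (159 x 150 x 7 mm); moves with it. The bar is 14 mm thick along x, 70 mm long along y, and rises 28 mm above the cover, 14 mm of it above this point, which is 85.5 mm above the bench. x: the way the cover opens; z: up.
- pocket (a point): Centre of the pocket's floor, 6 mm above the bench, in the robot-side half of the fixed wooden case. Pocket 152 (x) x 150 mm, 58 mm deep, walls 5 mm. Case 320 (x) x 160 mm, 64 mm high to the rim, 71 mm with cover and guide strips; its back half has a fixed top that the cover slides over. x: the way the cover opens; z: up.
- cone_mid (a point): Centre (25 mm above its foot) of the black rubber cone, 80 g, standing loose on the bench: a straight ribbed drum 44 mm across, 26 mm high, then a ribbed nose tapering to 12 mm at 50 mm. z: up, to the nose. Not the smooth roller (34 mm across, 30 high) or the two slim chrome posts, each 70 mm or more off.
Mind the look-alikes: they are no part of the job. Leave any turquoise look-alike of the part that bears cone_mid alone.

How it is judged (in metres and radians):
On the way, in this order (a step that is already met when the one before it is completed fails the run):
1. the cover is slid back at least 90 mm (value of joint cover above 0.09 m), for 0.2 s.
2. the cone stands upright on the pocket floor, let go, with the cover still back (x of cone_mid in the frame of pocket between -0.065 and 0.065 m and y of cone_mid in the frame of pocket between -0.065 and 0.065 m and z of cone_mid in the frame of pocket between 0.017 and 0.033 m and angle between cone_mid's own z axis and vertical below 0.17 rad and value of joint cover above 0.06 m and contact force between the fingers and cone below 0.1 N), for 0.2 s.
3. the cover is slid shut (value of joint cover below 0.01 m), for 0.2 s.
At the end, for the whole second after the job is handed in: The cone stands upright (within 10 degrees), nose up, on the pocket floor inside the case, and the cover is at rest and shut to within 10 mm (x of cone_mid in the frame of pocket between -0.065 and 0.065 m and y of cone_mid in the frame of pocket between -0.065 and 0.065 m and z of cone_mid in the frame of pocket between 0.017 and 0.033 m and angle between cone_mid's own z axis and vertical below 0.17 rad and value of joint cover below 0.01 m and velocity of joint cover between -0.01 and 0.01 m/s); the robot touches nothing.
It also fails if it takes over 58 s, if anything falls off the work surface, if the arm or the gripper's body presses on something with over 40 N, if the wrist force passes 120 N, or if a joint passes its speed limit or range.

ROBOT

A 6-joint arm with a two-finger parallel gripper is mounted at the origin on the work surface. World frame = base frame: x ahead of the robot, y to its left, z up, the work surface at z = 0. Lengths are in mm, angles in rad, forces in N, time in s.
With the tool pointing down it reaches from about 375 to 900 mm from the base axis. Payload 3.1 kg.
Tool frame: the origin (TCP) lies midway between the tips of the shut fingers; the grasp point (between the pads) lies 19 mm behind it; y points along the fingers, z is the direction in which the jaws open and shut, and the axes are right-handed (so a half turn about y gives the same grasp; the last joint's range is limited). The gripper opens to 85 mm and grips with 20 to 120 N. Pads are 22 mm wide; open, the fingers measure 114 mm over their backs; the gripper's body (76 mm by 85 mm) begins 54 mm behind the grasp point. The pads swing forward as they close: fully open they stand 13 mm farther back than shut.
Start: joints at [0.953, 0.527, 1.433, -0, 1.181, -0.178], TCP at [266.057, 565.518, 231.31] pointing down, gripper open.
Joint ranges: [-3.08, 3.08], [-0.75, 2.2], [0.22, 2.44], [-1.43, 4.57], [0, 2.65], [-2.85, 2.85]. Speed limits (rad/s): [2.79, 2.79, 3.14, 3.14, 3.14, 3.14].

INTERFACE

Orientations are given as a 3x3 rotation matrix whose columns are the frame's x, y, z axes.
In Python, from cell import robot gives the robot as it stands. The module is installed in compiled form; this text tells all that it offers.
- The arm moves only by the tool carry_out, never from a script. Its argument "targets" is text: rows parted by semicolons, each of 5 numbers parted by spaces: the opening, from 0 (shut) to 1 (fully open), then the shift along the tool's x, y, z as a fraction of full scale, then the turn about the tool's y as a fraction of full scale. A call has 1 to 20 rows; each row is the pose to reach, as a shift and turn from the pose commanded when the call began, along the tool's axes at that moment; what a row does not reach only later rows make up. Full scale, the value 1, is 60 cm for a shift and 90 degrees for a turn. A row lasts 1/10 s, in which the tool goes at most 50 mm and 8.59 degrees, less where a joint would pass 70% of its speed; a pose out of reach is approached as far as the arm can. A call with a number of a shift or a turn outside -1 to 1 is refused whole. A call with a gripper value outside its range is refused whole. The fingers move at their own pace and stop on an object; "force" is the grip in N (left out, the last holds). Time passes only in rows, so rows that repeat a pose let the fingers close. It gives the time, the measured TCP pose, the force and the opening at its end, in the units of the state.
- robot.get_state(): the state, without advancing time (a new reading comes with each control period).
- robot.snapshot(name): name is "scene" or "top"; returns a dict with "image" (400x640x3 uint8, red, green, blue), "camera_matrix" (3x3 intrinsics, pixels), "R" (3x3) and "t" (3): a world point X has camera coordinates R X + t. Camera axes: x right, y down, z forward; pixel columns grow to the right and rows downward; lengths in mm; the calibration is good to about 2 mm. A picture is of the moment at which its call begins. There is no depth.
- robot.job_done(): hands the job in, once; it reports no verdict.
The state is a dict: "time": time; "q": joint angles; "joint_velocities": joint speeds; "joint_torque": joint torques, N m; "tool_pos": TCP position; "orientation": TCP orientation; "force": force on the tool from outside, world axes, zero at the start; "ft_torque": the same for the moment, N m; "finger_gap": opening from 0.0 (shut) to 1.0 (fully open).
Only numpy, scipy, OpenCV 4.12 (cv2) and the standard library are available. Lean on these libraries where they do the work, as an engineer would, in place of code of your own. Each camera call takes 0.05 s, during which the arm holds its last target.

## Working session

There is one attempt and no reset: what is moved stays moved. The work goes in short steps, Python scripts to look and compute and a tool call to move; the robot and the scene stay as the last step left them, time stands still between calls to the robot, and variables do not carry over. Pictures are saved under pics/ and viewed, and the job is handed in when it is done.

Besides the shell and the picture viewer there is one more tool, called after "Call:" by a JSON object that holds its "fn" and its "kwargs". carry_out: Moves the arm, as the interface text tells. Shift numbers are shares of 60 cm and turn numbers shares of 90 degrees, none past 1 either way. Its arguments: {"type":"object","properties":{"targets":{"type":"string"},"force":{"type":"number"}},"required":["targets"]}

```bash
mkdir -p pics; cat > h.py <<'E'
import numpy as np, cv2
from cell import robot
def snap(n,f):
    s=robot.snapshot(n); cv2.imwrite(f'pics/{f}.png',s['image'][:,:,::-1]); 
    np.savez(f'pics/{f}.npz',K=s['camera_matrix'],R=s['R'],t=s['t']); return s
def ray(f,u,v,z):
    d=np.load(f'pics/{f}.npz'); K,R,t=d['K'],d['R'],np.ravel(d['t'])
    c=-R.T@t; r=R.T@np.linalg.inv(K)@[u,v,1]; return c+r*(z-c[2])/r[2]
def proj(f,X):
    d=np.load(f'pics/{f}.npz'); p=d['K']@(d['R']@np.array(X,float)+np.ravel(d['t'])); return p[:2]/p[2]
def crop(f,x0,y0,x1,y1,k,o):
    im=cv2.imread(f'pics/{f}.png')[y0:y1,x0:x1]; cv2.imwrite(f'pics/{o}.png',cv2.resize(im,None,fx=k,fy=k,interpolation=cv2.INTER_CUBIC))
E
python3 - <<'E'
from h import *
np.set_printoptions(precision=4,suppress=True)
snap('top','t0');snap('scene','s0')
s=robot.get_state()
for k in s: print(k,s[k])
E
```

```text
time 0.1
q [ 0.9525  0.5284  1.4338  0.      1.1814 -0.1785]
joint_velocities [-0.0007 -0.0015 -0.004   0.0007 -0.0005  0.0003]
joint_torque [ -0.0001 -44.3305 -17.8586  -0.0002   0.0039  -0.    ]
tool_pos [265.6789 565.0142 230.4352]
orientation [[ 0.9049 -0.0011  0.4257]
 [-0.4257 -0.0016  0.9049]
 [-0.0003 -1.     -0.0019]]
force [-0.1452  0.8121  0.0718]
ft_torque [ 0.0454 -0.0034  0.0327]
finger_gap 1.0008594775130844
```

View pics/t0.png

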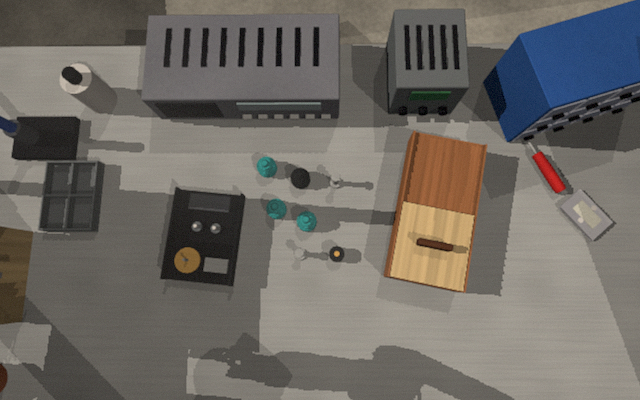

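View pics/s0.png

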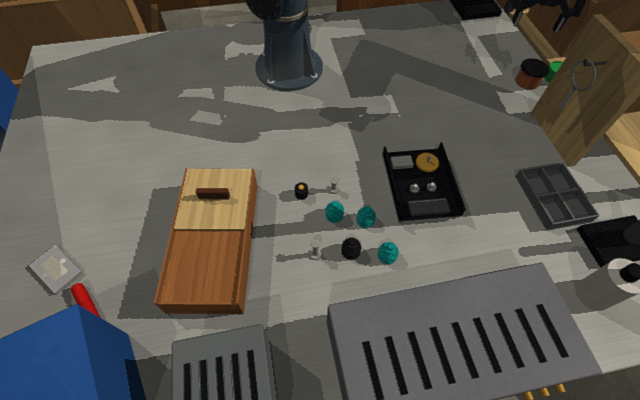

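The top view shows the case at right (cover at (435,245), finger bar at (435,244)), the black cone near (300,178), turquoise look-alikes, the roller at (337,254), and two chrome posts. I'll enlarge these.

```bash
python3 - <<'E'
from h import *
crop('t0',370,120,500,300,3.3,'t0c'); crop('t0',240,140,380,280,5,'t0d'); crop('s0',140,150,420,330,2.8,'s0c')
for p in [(300,178),(337,254),(435,244)]: print(ray('t0',*p,25))
for p in [(351,247)]: print(ray('s0',*p,25))
E
```

```text
[637.94206794  38.2573609   25.        ]
[468.13168508 -45.15482282  25.        ]
[ 490.94336179 -258.15669953   25.        ]
[643.33442643  34.48130673  25.        ]
```

View pics/t0c.png

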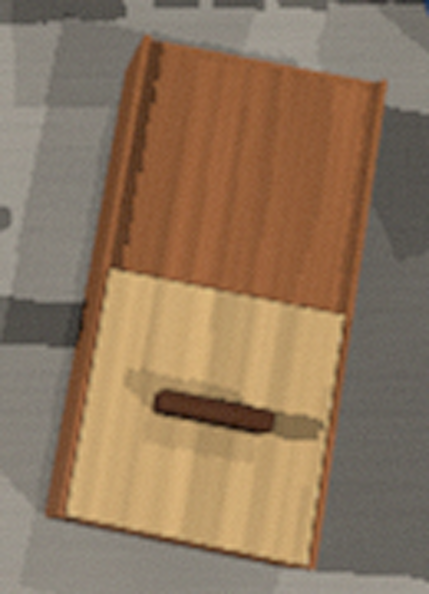

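View pics/t0d.png

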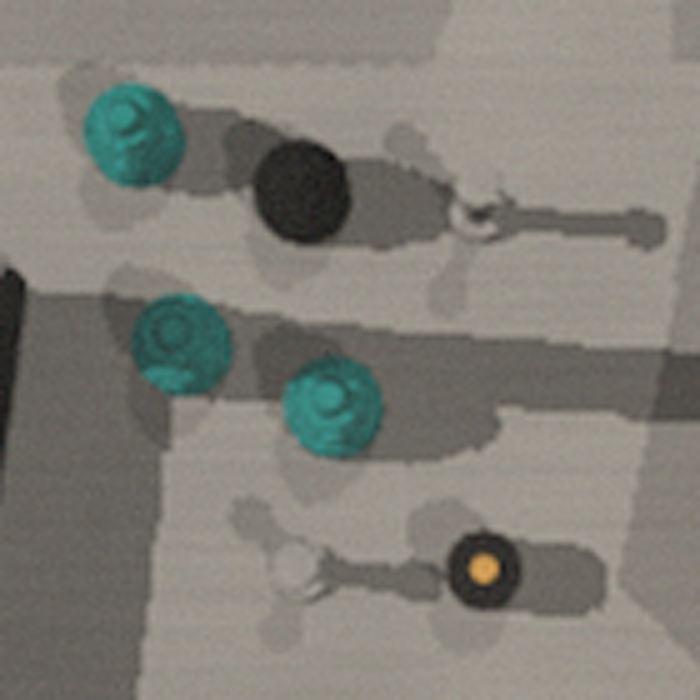

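View pics/s0c.png

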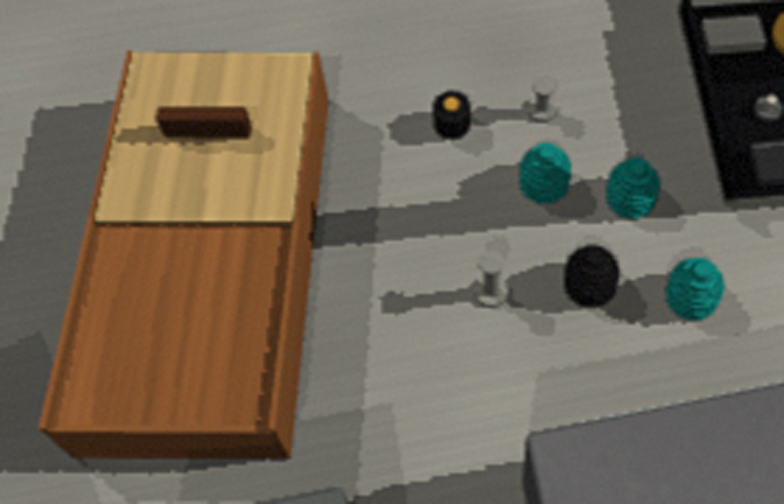

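```bash
cat > fit.py <<'E'
from h import *
def P(x,y,a,pts):
    c,s=np.cos(a),np.sin(a); return [(x+c*p[0]-s*p[1],y+s*p[0]+c*p[1],p[2]) for p in pts]
def poly(im,f,W,k,o,col,closed=True):
    q=np.array([(proj(f,w)+.5-np.array(o))*k for w in W]).round().astype(int)
    cv2.polylines(im,[q],closed,col,1)
def overlay(f,case,cov,cone,box,k,out):
    x0,y0,x1,y1=box
    im=cv2.resize(cv2.imread(f'pics/{f}.png')[y0:y1,x0:x1],None,fx=k,fy=k,interpolation=cv2.INTER_CUBIC)
    o=(x0,y0)
    if case:
        for z,c in((0,(255,0,0)),(71,(0,255,0))): poly(im,f,P(*case,[(-160,-80,z),(160,-80,z),(160,80,z),(-160,80,z)]),k,o,c)
        for z in (71.5,99.5): poly(im,f,P(*case,[(cov-7,-35,z),(cov+7,-35,z),(cov+7,35,z),(cov-7,35,z)]),k,o,(0,255,255))
    if cone:
        for r,z in((22,0),(22,26),(6,50)):
            poly(im,f,[(cone[0]+r*np.cos(t),cone[1]+r*np.sin(t),z) for t in np.linspace(0,6.28,40)],k,o,(0,0,255))
    cv2.imwrite(f'pics/{out}.png',im)
E
python3 - <<'E'
from fit import *
k=lambda u,v:(370+u/3.3,120+v/3.3)
for n,p,z in [('FL',(145,37),71),('FR',(385,82),71),('NR',(315,568),71),('NL',(65,518),71),('barL',(155,395),99.5),('barR',(273,412),99.5),('covFL',(112,268),71),('covFR',(345,313),71)]:
    print(n,ray('t0',*k(*p),z).round(1))
E
```

```text
FL [ 731.4 -211.2   71. ]
FR [ 700.5 -365.9   71. ]
NR [ 390.1 -304.1   71. ]
NL [ 419.3 -152.1   71. ]
barL [ 493.  -204.2   99.5]
barR [ 483.1 -274.9   99.5]
covFL [ 576.8 -185.4   71. ]
covFR [ 548.2 -331.4   71. ]
```

```bash
python3 - <<'E'
from fit import *
case=(560,-258,-0.196); cone=(639.5,37)
overlay('t0',case,-72,None,(370,120,500,300),3.3,'o1')
overlay('s0',case,-72,cone,(140,150,420,330),2.8,'o2')
overlay('t0',None,0,cone,(260,150,350,210),6,'o3')
E
```

```text
(no output)
```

View pics/o1.png

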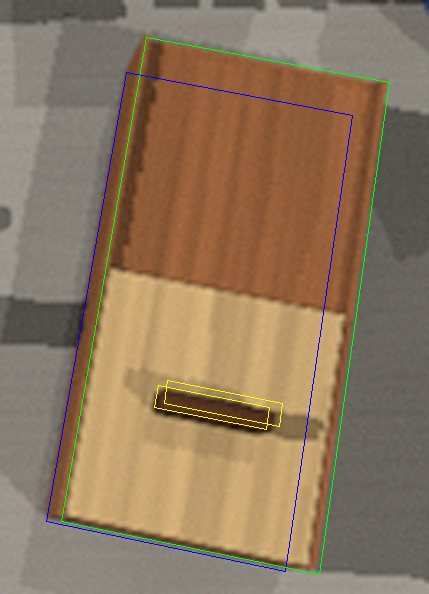

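View pics/o2.png

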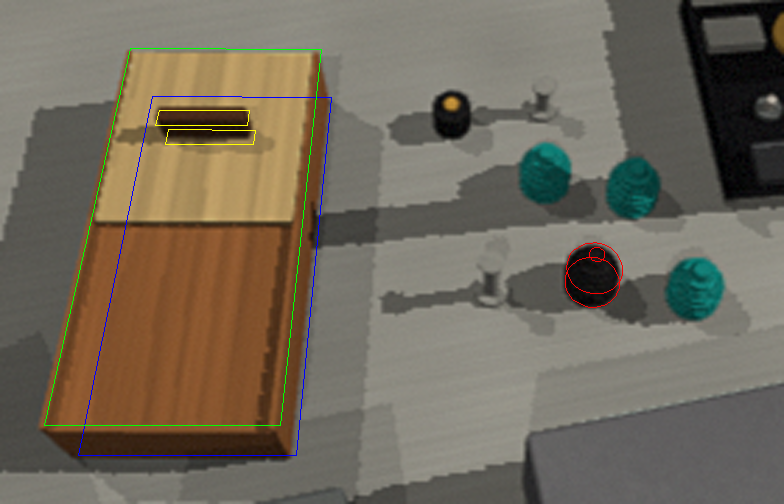

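View pics/o3.png

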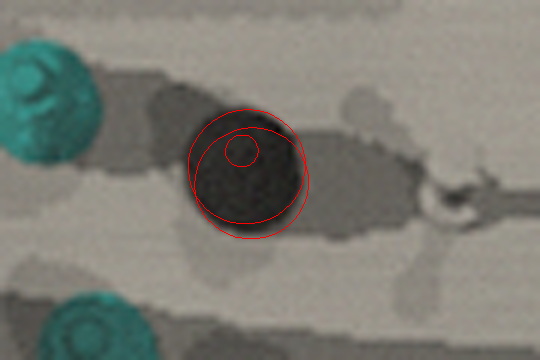

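```bash
cat > mv.py <<'E'
import sys,numpy as np
# cmd: x y z a
def rel(c,t):
    d=np.array(t[:3])-np.array(c[:3]); a=c[3]
    X=np.array([np.sin(a),-np.cos(a),0]);Y=np.array([0,0,-1]);Z=np.array([np.cos(a),np.sin(a),0])
    return np.round(np.array([d@X/600,d@Y/600,d@Z/600,(a-t[3])/(np.pi/2)]),4)
def fwd(c,r):
    a=c[3]
    X=np.array([np.sin(a),-np.cos(a),0]);Y=np.array([0,0,-1]);Z=np.array([np.cos(a),np.sin(a),0])
    p=np.array(c[:3])+600*(r[0]*X+r[1]*Y+r[2]*Z); return [*p.round(2),round(a-r[3]*np.pi/2,4)]
E
python3 - <<'E'
from mv import *
c=[266.06,565.52,231.31,1.131]
print(rel(c,[466,-190,190,-.196]))
print(fwd(c,[.84,.07,-.99,.845]))
from h import *
for p in [(276,209),(267,167),(305,221),(336,183),(337,254),(298,253)]: print(ray('t0',*p,20).round())
E
```

```text
[ 0.8376  0.0689 -0.9975  0.8448]
[np.float64(469.2), np.float64(-186.53), np.float64(189.31), -0.1963]
[568.  91.  20.]
[665. 114.  20.]
[541.  26.  20.]
[628. -43.  20.]
[468. -45.  20.]
[470.  40.  20.]
```

Call:
{"fn": "carry_out", "kwargs": {"targets": "1 0.84 0.07 -0.99 0.845;1 0.84 0.07 -0.99 0.845;1 0.84 0.07 -0.99 0.845;1 0.84 0.07 -0.99 0.845;1 0.84 0.07 -0.99 0.845;1 0.84 0.07 -0.99 0.845;1 0.84 0.07 -0.99 0.845;1 0.84 0.07 -0.99 0.845;1 0.84 0.07 -0.99 0.845;1 0.84 0.07 -0.99 0.845;1 0.84 0.07 -0.99 0.845;1 0.84 0.07 -0.99 0.845;1 0.84 0.07 -0.99 0.845;1 0.84 0.07 -0.99 0.845;1 0.84 0.07 -0.99 0.845;1 0.84 0.07 -0.99 0.845;1 0.84 0.07 -0.99 0.845;1 0.84 0.07 -0.99 0.845;1 0.84 0.07 -0.99 0.845;1 0.84 0.07 -0.99 0.845", "force": 20}}

```text
time: 2.1
tool_pos: [468.5, -184.9, 189.3]
orientation: [[-0.193, -0.001, 0.981], [-0.981, 0.001, -0.193], [-0.001, -1.0, -0.001]]
force: [1.2, 0.2, -0.3]
finger_gap: 0.999
```

```bash
python3 - <<'E'
from mv import *
c=[469.2,-186.53,189.31,-.1963]
print(rel(c,[485.5,-243,140,-.196]),rel(c,[485.5,-243,77,-.196]))
E
```

```text
[ 0.087   0.0822  0.045  -0.0002] [ 0.087   0.1872  0.045  -0.0002]
```

Call:
{"fn": "carry_out", "kwargs": {"targets": "1 0.087 0.082 0.045 0;1 0.087 0.082 0.045 0;1 0.087 0.082 0.045 0;1 0.087 0.12 0.045 0;1 0.087 0.15 0.045 0;1 0.087 0.17 0.045 0;1 0.087 0.187 0.045 0;1 0.087 0.187 0.045 0"}}

```text
time: 2.9
tool_pos: [484.9, -241.8, 76.4]
orientation: [[-0.194, -0.002, 0.981], [-0.981, 0.001, -0.194], [-0.001, -1.0, -0.002]]
force: [0.7, 0.3, 0.2]
finger_gap: 1.001
```

```bash
python3 - <<'E'
from h import *
snap('top','t1');snap('scene','s1')
a=cv2.resize(cv2.imread('pics/t1.png')[120:300,350:520],None,fx=3,fy=3);b=cv2.resize(cv2.imread('pics/s1.png')[120:300,130:300],None,fx=3,fy=3)
cv2.imwrite('pics/v1.png',cv2.resize(np.hstack([a,b]),(800,423)))
E
```

```text
(no output)
```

View pics/v1.png

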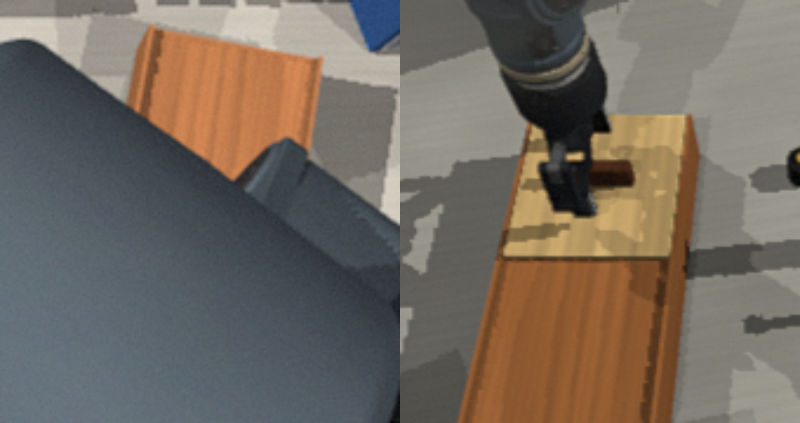

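The scene view shows the fingers straddling the bar, the far finger at about (575,195) and the bar visible to (632,172). I'll close gently.

Call:
{"fn": "carry_out", "kwargs": {"targets": "0 0 0 0 0;0 0 0 0 0;0 0 0 0 0;0 0 0 0 0;0 0 0 0 0;0 0 0 0 0;0 0 0 0 0;0 0 0 0 0;0 0 0 0 0;0 0 0 0 0", "force": 25}}

```text
time: 4.0
tool_pos: [485.5, -243.1, 77.3]
orientation: [[-0.195, 0.0, 0.981], [-0.981, -0.0, -0.195], [0.0, -1.0, 0.0]]
force: [-1.9, 0.6, 5.1]
finger_gap: 0.156
```

```bash
python3 - <<'E'
from h import *
snap('scene','s2')
crop('s2',150,120,290,240,5,'v2')
print(proj('s2',[484.9,-241.8,76.4]),proj('s2',[484.9,-241.8,99.4]))
E
```

```text
[214.99239462 195.37030673] [212.68261509 189.64254951]
```

View pics/v2.png

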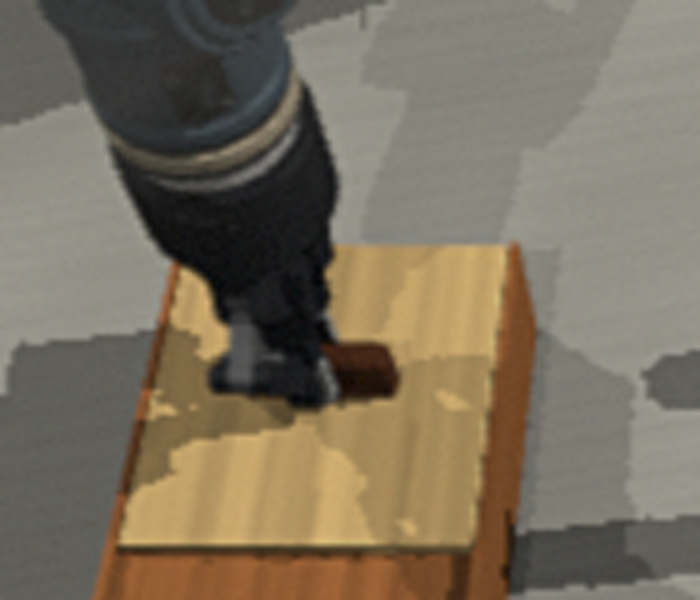

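Call:
{"fn": "carry_out", "kwargs": {"targets": "0 0 0 0.015 0;0 0 0 0.03 0;0 0 0 0.05 0;0 0 0 0.07 0;0 0 0 0.09 0;0 0 0 0.11 0;0 0 0 0.13 0;0 0 0 0.15 0;0 0 0 0.17 0;0 0 0 0.19 0;0 0 0 0.21 0;0 0 0 0.225 0;0 0 0 0.235 0;0 0 0 0.24 0;0 0 0 0.24 0;0 0 0 0.24 0;0 0 0 0.24 0"}}

```text
time: 5.75
tool_pos: [627.3, -272.1, 77.4]
orientation: [[-0.195, 0.002, 0.981], [-0.981, -0.002, -0.195], [0.002, -1.0, 0.002]]
force: [0.9, -4.8, 2.9]
finger_gap: 0.156
```

Call:
{"fn": "carry_out", "kwargs": {"targets": "1 0 0 0 0;1 0 0 0 0;1 0 0 0 0;1 0 0 0 0;1 0 0 0 0;1 0 0 0 0;1 0 -0.03 0 0;1 0 -0.08 0 0;1 0 -0.15 0 0;1 0 -0.18 0 0;1 0 -0.18 0 0"}}

```text
time: 6.85
tool_pos: [628.8, -272.3, 189.2]
orientation: [[-0.195, 0.007, 0.981], [-0.981, -0.004, -0.195], [0.003, -1.0, 0.008]]
force: [0.2, -0.5, 0.5]
finger_gap: 1.003
```

```bash
python3 - <<'E'
from mv import *
c=[469.2,-186.53,189.31,-.1963]
c=fwd(c,[.087,.187,.045,0]);print(c);c=fwd(c,[0,0,.24,0]);print(c);c=fwd(c,[0,-.18,0,0]);print(c)
for z in (180,): print(rel(c,[640,37,z,-.196]))
E
```

```text
[np.float64(485.5), np.float64(-242.99), np.float64(77.11), -0.1963]
[np.float64(626.73), np.float64(-271.08), np.float64(77.11), -0.1963]
[np.float64(626.73), np.float64(-271.08), np.float64(185.11), -0.1963]
[-5.079e-01  8.500e-03 -7.850e-02 -2.000e-04]
```

Call:
{"fn": "carry_out", "kwargs": {"targets": "1 -0.508 0.008 -0.078 0;1 -0.508 0.008 -0.078 0;1 -0.508 0.008 -0.078 0;1 -0.508 0.008 -0.078 0;1 -0.508 0.008 -0.078 0;1 -0.508 0.008 -0.078 0;1 -0.508 0.008 -0.078 0;1 -0.508 0.008 -0.078 0;1 -0.508 0.008 -0.078 0;1 -0.508 0.008 -0.078 0"}}

```text
time: 7.85
tool_pos: [640.2, 35.1, 179.7]
orientation: [[-0.197, -0.001, 0.98], [-0.98, -0.0, -0.197], [0.001, -1.0, -0.001]]
force: [0.0, -0.9, -0.1]
finger_gap: 1.0
```

```bash
python3 - <<'E'
from fit import *
snap('top','t3');snap('scene','s3')
overlay('s3',(560,-258,-.196),72,(640,37),(140,120,440,330),2.6,'v3')
s=robot.get_state();print(s['time'],s['tool_pos'],s['orientation'])
E
```

```text
7.95 [640.36896345  35.07783143 180.07263246] [[-1.97568635e-01 -2.69372130e-04  9.80289019e-01]
 [-9.80289024e-01 -2.01516236e-04 -1.97568692e-01]
 [ 2.50763653e-04 -9.99999943e-01 -2.24249255e-04]]
```

View pics/v3.png

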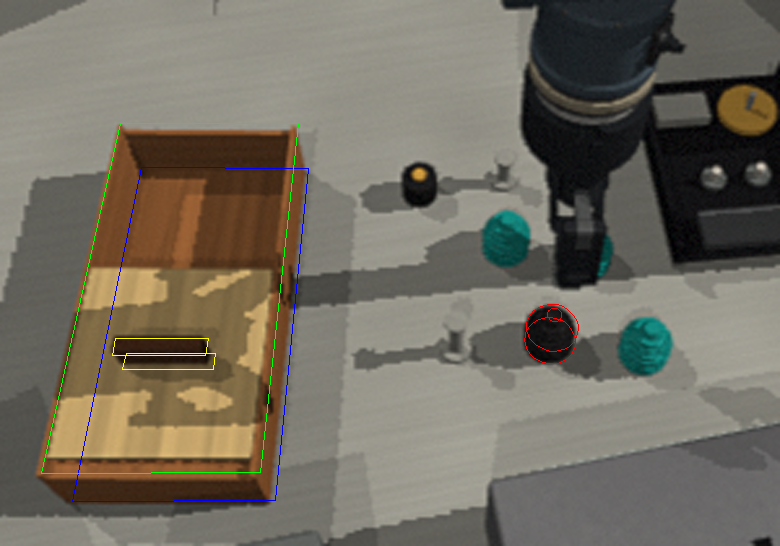

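View pics/t3.png

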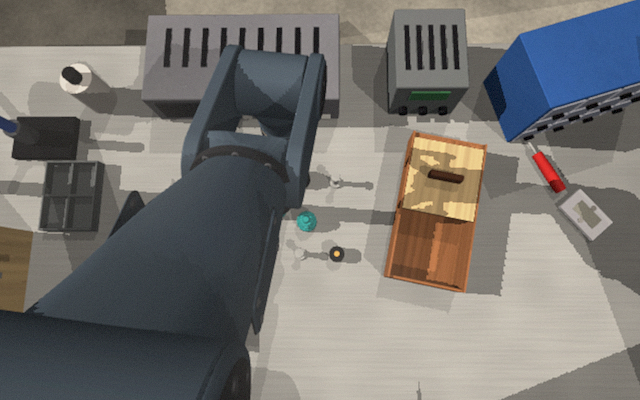

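The cover is back (top view: bar at (445,176), pocket open). The cone in the scene view matches the overlay at (550,333). Descending on it.

Call:
{"fn": "carry_out", "kwargs": {"targets": "0.85 0 0.06 0 0;0.85 0 0.12 0 0;0.85 0 0.17 0 0;0.85 0 0.21 0 0;0.85 0 0.24 0 0;0.85 0 0.26 0 0;0.85 0 0.28 0 0;0.85 0 0.29 0 0;0.85 0 0.298 0 0;0.85 0 0.298 0 0;0.85 0 0.298 0 0"}}

```text
time: 9.05
tool_pos: [640.7, 37.0, 2.1]
orientation: [[-0.195, 0.001, 0.981], [-0.981, -0.0, -0.195], [-0.0, -1.0, 0.001]]
force: [-0.1, 0.2, -0.3]
finger_gap: 0.854
```

```bash
python3 - <<'E'
from fit import *
snap('scene','s4')
crop('s4',260,150,420,280,5,'v4')
E
```

```text
(no output)
```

View pics/v4.png

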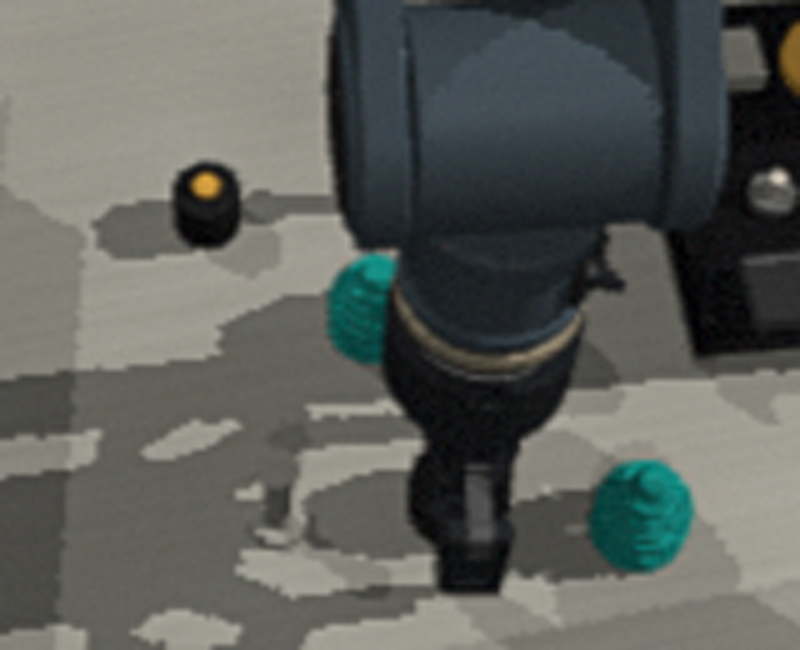

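Call:
{"fn": "carry_out", "kwargs": {"targets": "0 0 0 0 0;0 0 0 0 0;0 0 0 0 0;0 0 0 0 0;0 0 0 0 0;0 0 0 0 0;0 0 0 0 0;0 0 0 0 0;0 0 0 0 0", "force": 25}}

```text
time: 10.0
tool_pos: [640.6, 37.0, 2.2]
orientation: [[-0.195, 0.001, 0.981], [-0.981, -0.0, -0.195], [-0.0, -1.0, 0.001]]
force: [-1.8, 0.0, 5.6]
finger_gap: 0.503
```

Call:
{"fn": "carry_out", "kwargs": {"targets": "0 0 -0.01 0 0;0 0 -0.03 0 0;0 0 -0.06 0 0;0 0 -0.1 0 0;0 0 -0.15 0 0;0 0 -0.2 0 0;0 0 -0.25 0 0;0 0 -0.27 0 0;0 0 -0.27 0 0"}}

```text
time: 10.9
tool_pos: [641.5, 36.9, 165.9]
orientation: [[-0.195, 0.005, 0.981], [-0.981, -0.001, -0.195], [-0.0, -1.0, 0.005]]
force: [-0.2, -0.3, -0.6]
finger_gap: 0.502
```

```bash
python3 - <<'E'
from fit import *
from mv import *
snap('scene','s5')
crop('s5',280,80,420,220,5,'v5')
c=[626.73,-271.08,185.11,-.1963]
for r in ([-.508,.008,-.078,0],[0,.298,0,0],[0,-.27,0,0]): c=fwd(c,r);print(c)
pk=P(560,-258,-.196,[(-79,0,0)])[0]; print(pk, rel(c,[pk[0],pk[1],163,-.196]))
E
```

```text
[np.float64(640.28), np.float64(36.99), np.float64(180.31), -0.1963]
[np.float64(640.28), np.float64(36.99), np.float64(1.51), -0.1963]
[np.float64(640.28), np.float64(36.99), np.float64(163.51), -0.1963]
(np.float64(482.5125804106739), np.float64(-242.61494863876888), 0) [ 5.083e-01  8.000e-04 -1.670e-01 -2.000e-04]
```

View pics/v5.png

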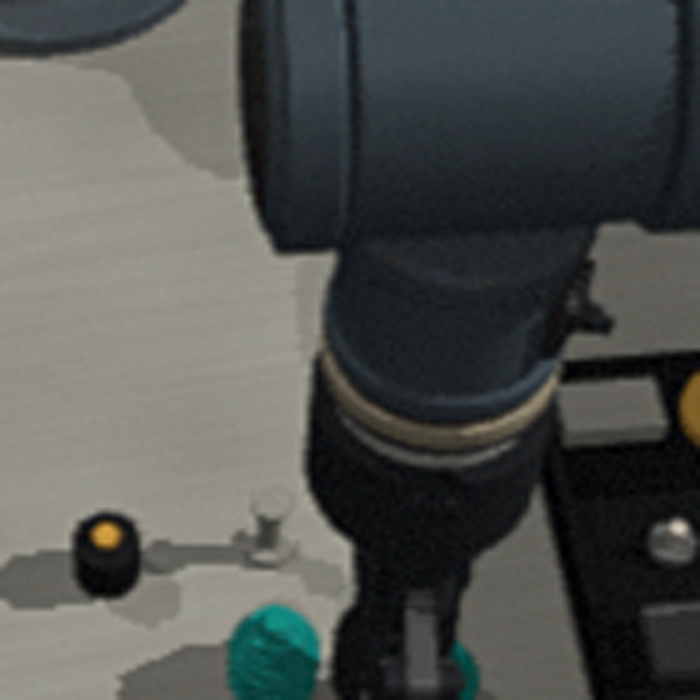

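Call:
{"fn": "carry_out", "kwargs": {"targets": "0 0.04 0 -0.013 0;0 0.1 0 -0.033 0;0 0.17 0 -0.056 0;0 0.24 0 -0.079 0;0 0.31 0 -0.102 0;0 0.38 0 -0.125 0;0 0.44 0 -0.145 0;0 0.48 0 -0.158 0;0 0.5 0 -0.165 0;0 0.508 0 -0.167 0;0 0.508 0 -0.167 0;0 0.508 0 -0.167 0;0 0.508 0 -0.167 0"}}

```text
time: 12.25
tool_pos: [483.0, -241.2, 163.4]
orientation: [[-0.193, -0.0, 0.981], [-0.981, 0.0, -0.193], [-0.0, -1.0, -0.0]]
force: [0.3, 0.7, 0.1]
finger_gap: 0.505
```

```bash
python3 - <<'E'
from fit import *
snap('scene','s6')
crop('s6',140,70,300,200,5,'v6')
s=robot.get_state();print(s['tool_pos'],s['finger_gap'],s['orientation'])
E
```

```text
[ 483.0477564  -241.30795067  163.48135695] 0.5058554162848627 [[-1.93378450e-01  1.52882698e-05  9.81124240e-01]
 [-9.81124211e-01  2.42045626e-04 -1.93378448e-01]
 [-2.40433253e-04 -9.99999971e-01 -3.18067164e-05]]
```

View pics/v6.png

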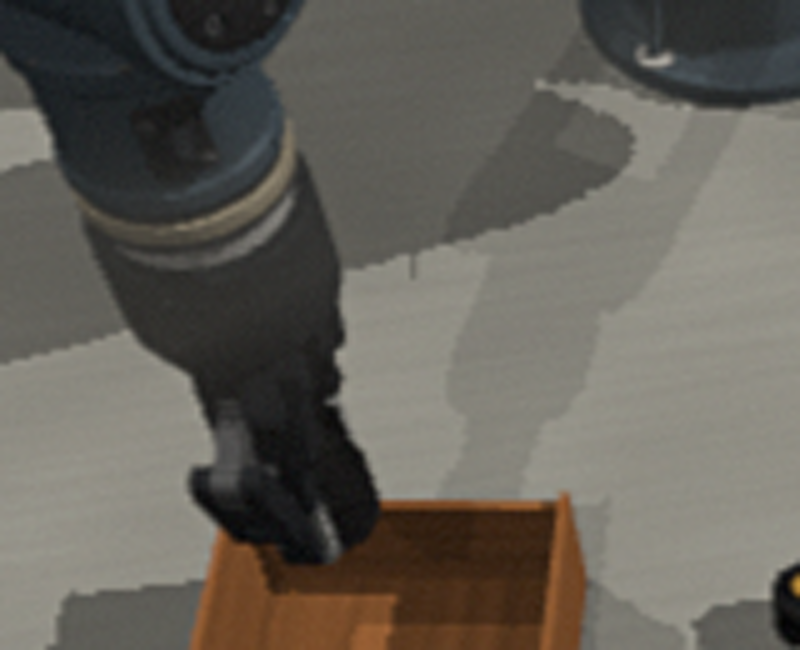

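Call:
{"fn": "carry_out", "kwargs": {"targets": "0 0 0.04 0 0;0 0 0.09 0 0;0 0 0.14 0 0;0 0 0.18 0 0;0 0 0.21 0 0;0 0 0.235 0 0;0 0 0.25 0 0;0 0 0.255 0 0;0 0 0.258 0 0;0 0 0.258 0 0;0 0 0.258 0 0"}}

```text
time: 13.4
tool_pos: [483.0, -242.7, 9.4]
orientation: [[-0.195, 0.001, 0.981], [-0.981, -0.001, -0.195], [0.001, -1.0, 0.001]]
force: [-0.0, -0.4, 0.0]
finger_gap: 0.505
```

```bash
python3 - <<'E'
from fit import *
snap('scene','s7')
crop('s7',140,90,300,220,5,'v7')
s=robot.get_state();print(s['tool_pos'],s['finger_gap'],s['force'])
E
```

```text
[ 482.97669514 -242.72608755    9.41111886] 0.5055986240139209 [-0.3503323  -0.77588682 -0.74238474]
```

View pics/v7.png

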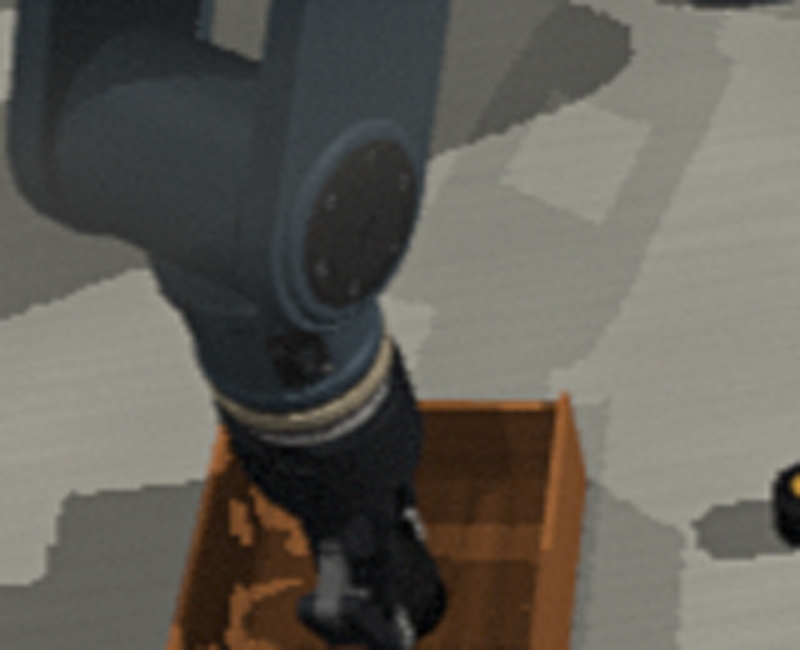

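The gripper with the cone sits in the pocket (cone around (430,600)), about 1 mm above the floor. I'll lower it that bit, release and rise.

Call:
{"fn": "carry_out", "kwargs": {"targets": "0 0 0.001 0 0;0 0 0.002 0 0;0 0 0.002 0 0;0 0 0.002 0 0;0.85 0 0.002 0 0;0.85 0 0.002 0 0;0.85 0 0.002 0 0;0.85 0 0.002 0 0;0.85 0 0.002 0 0;0.85 0 0.002 0 0;0.85 0 -0.01 0 0;0.85 0 -0.04 0 0;0.85 0 -0.1 0 0;0.85 0 -0.17 0 0;0.85 0 -0.24 0 0;0.85 0 -0.27 0 0;0.85 0 -0.27 0 0"}}

```text
time: 15.15
tool_pos: [484.6, -243.8, 174.6]
orientation: [[-0.195, 0.007, 0.981], [-0.981, -0.005, -0.195], [0.004, -1.0, 0.008]]
force: [-0.6, 0.2, -0.4]
finger_gap: 0.846
```

```bash
python3 - <<'E'
from fit import *
from mv import *
snap('scene','s8'); snap('top','t8')
crop('s8',140,130,300,260,5,'v8')
overlay('s8',(560,-258,-.196),72,None,(140,130,300,260),5,'v8o')
c=[640.28,36.99,163.51,-.1963]
for r in ([.508,0,-.167,0],[0,.258,0,0],[0,-.27,0,0]): c=fwd(c,r);print(c)
E
```

```text
[np.float64(482.56), np.float64(-242.41), np.float64(163.51), -0.1963]
[np.float64(482.56), np.float64(-242.41), np.float64(8.71), -0.1963]
[np.float64(482.56), np.float64(-242.41), np.float64(170.71), -0.1963]
```

View pics/v8o.png

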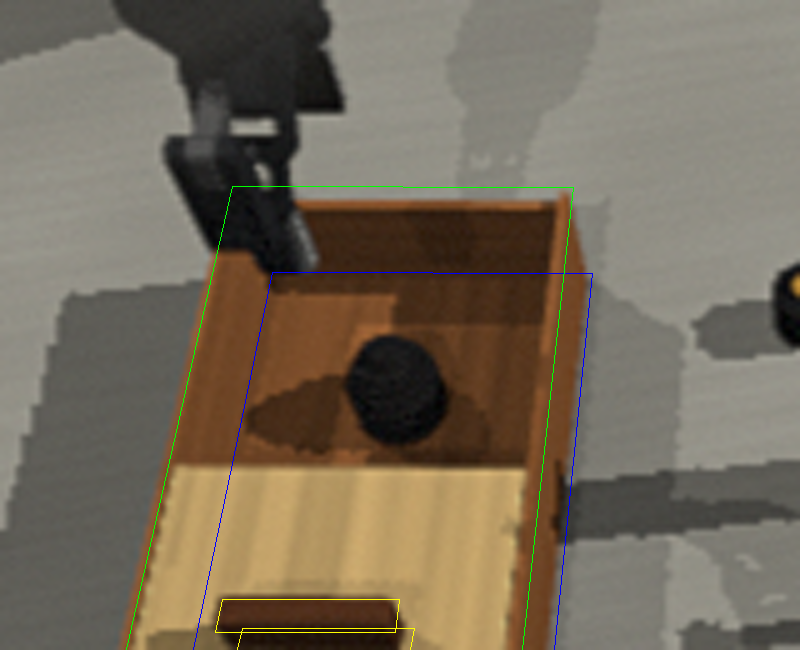

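```bash
python3 - <<'E'
from fit import *
f='s8';k=8;o=(195,180)
im=cv2.resize(cv2.imread('pics/s8.png')[180:235,195:245],None,fx=k,fy=k,interpolation=cv2.INTER_CUBIC); im=cv2.convertScaleAbs(im,alpha=2.2)
im0=im.copy()
for r,z in((22,6),(22,32),(6,56)):
    poly(im,f,[(483+r*np.cos(t),-243+r*np.sin(t),z) for t in np.linspace(0,6.28,40)],k,o,(0,0,255))
cv2.imwrite('pics/v9.png',np.hstack([im,im0]))
E
```

```text
(no output)
```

View pics/v9.png

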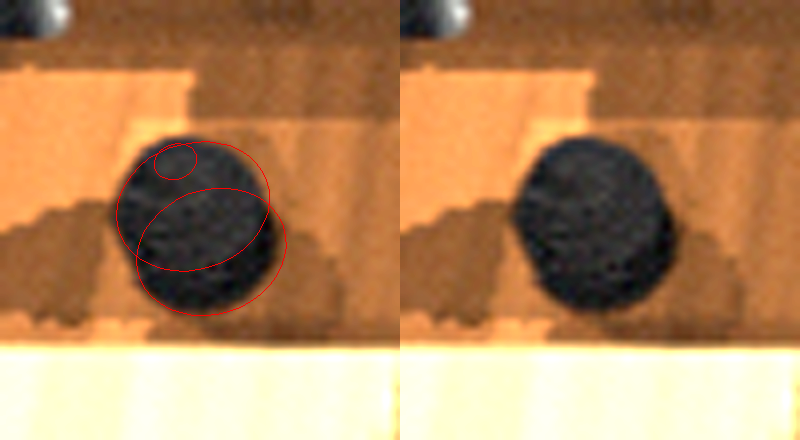

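The overlay matches: the cone stands upright in the pocket, centred near (190,225) of the crop, with the fingers clear. Now back to the cover bar.

```bash
python3 - <<'E'
from mv import *
print(rel([482.56,-242.41,170.71,-.1963],[626.73,-271.08,77.1,-.1963]))
E
```

```text
[0.    0.156 0.245 0.   ]
```

Call:
{"fn": "carry_out", "kwargs": {"targets": "1 0 0 0.04 0;1 0 0 0.1 0;1 0 0 0.16 0;1 0 0 0.21 0;1 0 0 0.24 0;1 0 0 0.245 0;1 0 0 0.245 0;1 0 0 0.245 0;1 0 0.04 0.245 0;1 0 0.09 0.245 0;1 0 0.12 0.245 0;1 0 0.14 0.245 0;1 0 0.15 0.245 0;1 0 0.156 0.245 0;1 0 0.156 0.245 0;1 0 0.156 0.245 0"}}

```text
time: 16.85
tool_pos: [627.3, -271.5, 78.1]
orientation: [[-0.195, 0.002, 0.981], [-0.981, -0.001, -0.195], [0.001, -1.0, 0.002]]
force: [-0.4, -0.3, 0.2]
finger_gap: 0.996
```

Call:
{"fn": "carry_out", "kwargs": {"targets": "0 0 0 0 0;0 0 0 0 0;0 0 0 0 0;0 0 0 0 0;0 0 0 0 0;0 0 0 0 0;0 0 0 0 0;0 0 0 0 0;0 0 0 0 0;0 0 0 0 0", "force": 25}}

```text
time: 17.85
tool_pos: [626.9, -271.1, 77.3]
orientation: [[-0.195, 0.0, 0.981], [-0.981, -0.0, -0.195], [0.0, -1.0, 0.0]]
force: [0.9, 0.5, 1.2]
finger_gap: 0.158
```

Call:
{"fn": "carry_out", "kwargs": {"targets": "0 0 0 -0.015 0;0 0 0 -0.03 0;0 0 0 -0.05 0;0 0 0 -0.07 0;0 0 0 -0.09 0;0 0 0 -0.11 0;0 0 0 -0.13 0;0 0 0 -0.15 0;0 0 0 -0.17 0;0 0 0 -0.19 0;0 0 0 -0.21 0;0 0 0 -0.225 0;0 0 0 -0.235 0;0 0 0 -0.24 0;0 0 0 -0.24 0;0 0 0 -0.24 0"}}

```text
time: 19.45
tool_pos: [484.3, -241.9, 77.2]
orientation: [[-0.195, -0.002, 0.981], [-0.981, 0.002, -0.195], [-0.002, -1.0, -0.003]]
force: [-0.7, 4.2, 6.5]
finger_gap: 0.156
```

Call:
{"fn": "carry_out", "kwargs": {"targets": "0 0 0 -0.002 0;0 0 0 -0.004 0;0 0 0 -0.004 0;0 0 0 -0.004 0"}}

```text
time: 19.85
tool_pos: [483.8, -241.9, 77.2]
orientation: [[-0.196, 0.001, 0.981], [-0.981, 0.001, -0.196], [-0.001, -1.0, 0.001]]
force: [4.8, 6.5, 3.0]
finger_gap: 0.151
```

Call:
{"fn": "carry_out", "kwargs": {"targets": "0 0 0 -0.002 0;0 0 0 -0.004 0;0 0 0 -0.004 0;0 0 0 -0.004 0"}}

```text
time: 20.25
tool_pos: [483.8, -241.9, 77.2]
orientation: [[-0.196, 0.006, 0.981], [-0.981, -0.001, -0.196], [-0.0, -1.0, 0.006]]
force: [9.6, 7.0, 0.4]
finger_gap: 0.156
```

The cover no longer moves while the force rises, so it is at the stop. I'll relax, release, rise and check.

Call:
{"fn": "carry_out", "kwargs": {"targets": "0 0 0 0.003 0;0 0 0 0.005 0;1 0 0 0.005 0;1 0 0 0.005 0;1 0 0 0.005 0;1 0 0 0.005 0;1 0 0 0.005 0;1 0 0 0.005 0;1 0 -0.04 0.005 0;1 0 -0.1 0.005 0;1 0 -0.17 0.005 0;1 0 -0.25 -0.02 0;1 -0.1 -0.28 -0.02 0;1 -0.18 -0.28 -0.02 0;1 -0.26 -0.28 -0.02 0;1 -0.34 -0.28 -0.02 0;1 -0.4 -0.28 -0.02 0;1 -0.4 -0.28 -0.02 0;1 -0.4 -0.28 -0.02 0"}}

```text
time: 22.15
tool_pos: [515.7, -3.6, 245.1]
orientation: [[-0.192, -0.0, 0.981], [-0.981, -0.001, -0.192], [0.001, -1.0, -0.0]]
force: [-0.7, -0.1, -0.1]
finger_gap: 1.004
```

```bash
python3 - <<'E'
from fit import *
snap('scene','s9'); snap('top','t9')
a=cv2.resize(cv2.imread('pics/t9.png')[120:300,370:500],None,fx=3,fy=3)
b=cv2.resize(cv2.imread('pics/s9.png')[130:270,170:290],None,fx=3.857,fy=3.857)[:540]
c=cv2.resize(cv2.imread('pics/s0.png')[130:270,170:290],None,fx=3.857,fy=3.857)[:540]
im=np.hstack([a,b,c]);cv2.imwrite('pics/v10.png',cv2.resize(im,None,fx=800/im.shape[1],fy=800/im.shape[1]))
cv2.imwrite('pics/v11.png',cv2.imread('pics/s9.png'))
print(robot.get_state()['tool_pos'])
E
```

```text
[515.71226704  -5.22367161 245.04717793]
```

View pics/v10.png

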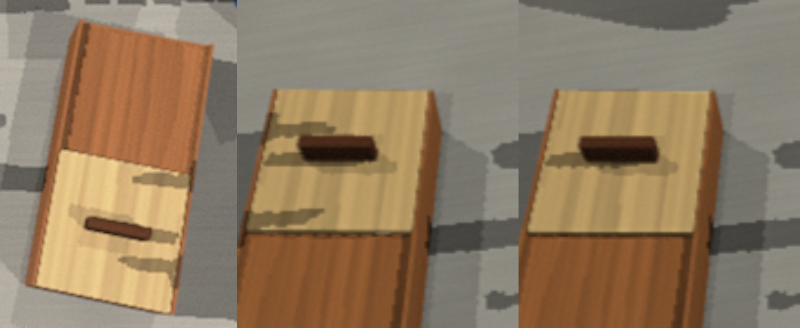

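View pics/v11.png

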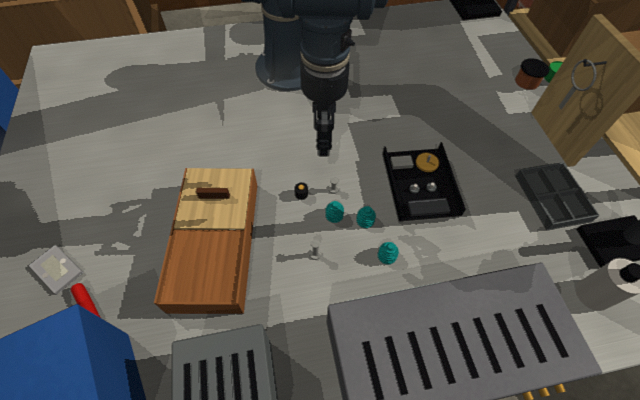

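```bash
python3 - <<'E'
from fit import *
crop('s9',165,155,275,245,7,'v12')
def loc(f,u,v,z):
    w=ray(f,u,v,z)[:2]-[560,-258]; a=-.196; return (w@[np.cos(a),np.sin(a)]).round(1),(w@[-np.sin(a),np.cos(a)]).round(1)
print(loc('s9',208.8,229.8,71.5),loc('s9',219,168.4,71.5))
k=390/ (130*3)*.608*3
for p in [(128,162),(105,301)]: print(loc('t9',370+p[0]/k,120+p[1]/k,71.5))
E
```

```text
(np.float64(6.8), np.float64(-1.1)) (np.float64(-155.1), np.float64(-1.5))
(np.float64(1.1), np.float64(-2.3))
(np.float64(-159.1), np.float64(-1.3))
```

View pics/v12.png

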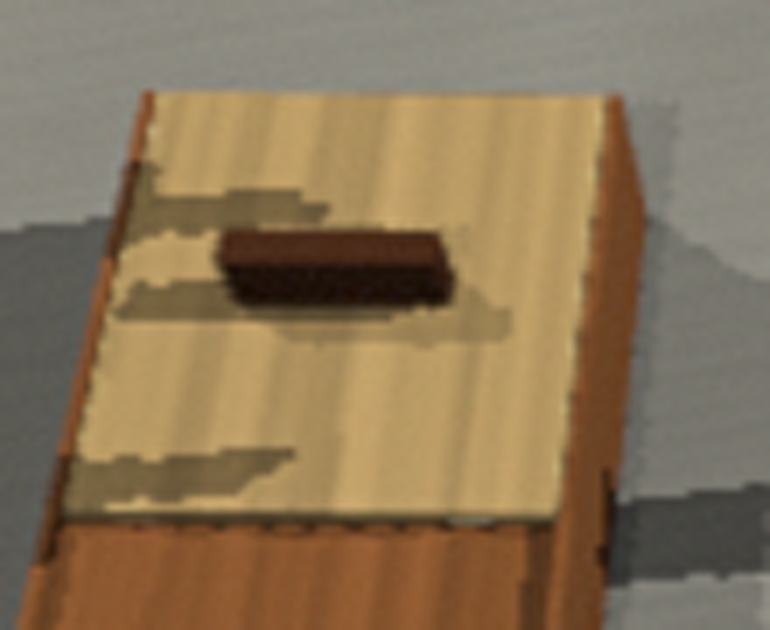

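The cover's near edge at (375,95) lies flush with the ends of the guide strips, with no wall or pocket showing. The cover is shut and the gripper is clear, so I'm handing in.

```bash
python3 -c "
from cell import robot
print(robot.get_state()['joint_velocities']); print(robot.job_done())"
```

```text
[-0.0190109   0.00133459 -0.00069966  0.00356802  0.00114507  0.00184937]
the job is handed in; nothing more can be done
None
```

The cone is standing upright in the pocket with the cover shut over it. I handed the job in at about 22 s of the 58 s allowed. I slid the cover back about 144 mm by its finger bar, set the black cone near the middle of the pocket floor and let go. I then pulled the cover shut until it met its stop.

**Cone:** before I closed the cover, a drawn outline of an upright cone at the pocket centre matched the picture within a couple of pixels. I couldn't see it again once the cover was shut.

**Cover:** further pulling moved it no more while the force rose to about 10–12 N. In the last picture its near edge is flush with the guide strips.

**Disagreement:** the two cameras put the shut cover's edges about 4–6 mm apart along the case. I judged it shut from the rising force and the flush edge, not from those numbers.

**Surroundings:** the gripper was well clear at the end, and the turquoise look-alikes, roller and posts appear to be where they started.

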